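# Press two clamped spring fingers to their stops

## Robot

A 7-joint arm with a two-finger parallel gripper is mounted at the origin on a cart in front of the work surface, level with it; the furniture and walls round the work are solid. World frame = base frame: x ahead of the robot, y to its left, z up, the work surface at z = 0. Lengths are in m, angles in rad, forces in N, time in s.
With the tool pointing down it reaches from about 0.425 to 0.875 m from the base axis. Payload 8.4 kg.
Tool frame: the origin (TCP) lies midway between the tips of the shut fingers; the grasp point (between the pads) lies 19 mm behind it; z points along the fingers, y is the line along which they close (so a half turn about z gives the same grasp; the last joint's range is limited). The gripper opens to 87 mm and grips with 3 to 60 N. Pads are 19 mm wide; open, the fingers measure 117 mm over their backs; the gripper's body (75 mm by 190 mm) begins 51 mm behind the grasp point.
Start: joints at [1.05, 0.333, 0.04, 1.465, -0.013, 1.343, -0.059], TCP at [0.266, -0.593, 0.223] pointing down, gripper open.
Joint ranges: [-2.58, 2.58], [-0.38, 2.09], [-1.3, 1.39], [0.25, 2.4], [-1.5, 4.64], [0.08, 2.09], [-2.65, 2.65]. Speed limits (rad/s): [2.22, 2.22, 2.79, 2.79, 3.14, 3.14, 3.14].

## Interface

Orientations are given as a rotation vector (axis times angle).
In Python, from station import env gives the robot as it stands. The module is installed in compiled form; this text tells all that it offers.
- The arm moves only by the tool play_rows, never from a script. Its argument "deltas" is a list of rows, each a list of 7 numbers: the shift along the world's x, y, z in m, then the turn, a rotation vector about the world's x, y, z in degrees, then the opening, from 0 (shut) to 1 (fully open). In form: [[tx, ty, tz, ax, ay, az, grip], ...]. A call has 1 to 5 rows; each row shifts and turns the commanded pose from where the row before left it; what a row does not reach is not made up. A row lasts 1/12 s, in which the tool goes at most 41.7 mm and 7.16 degrees, less where a joint would pass 70% of its speed; a pose out of reach is approached as far as the arm can. A call with a gripper value outside its range is refused whole. The fingers move at their own pace and stop on an object; the grip force is fixed at half the most. Time passes only in rows, so rows that do not move let the fingers close. It gives the time, the measured TCP pose, the force, the opening and the grip force at its end, in the units of the state.
- env.get_state(): the state, without advancing time (a new reading comes with each control period).
- env.camera(name): name is "scene" or "top" or "wrist"; returns a dict with "image" (420x560x3 uint8, red, green, blue), "K" (3x3 intrinsics, pixels), "distortion" ([k1, k2, p1, p2, k3] as OpenCV has them; the pictures are not rectified), "R" (3x3) and "t" (3): a world point X has camera coordinates R X + t; the wrist camera has in their place "tool_from_camera" (4x4, takes a point from camera to tool coordinates, whose origin is the TCP and whose axes are the flange's). Camera axes: x right, y down, z forward; pixel columns grow to the right and rows downward; lengths in m; the calibration is good to about 2 mm. A picture is of the moment at which its call begins: read the wrist's pose just before it. There is no depth.
- env.sign_off(): hands the job in; it is judged then, once.
The state is a dict: "t": time; "joint_positions": joint angles; "joint_velocities": joint speeds; "effort": joint torques, N m; "tool_pos": TCP position; "tool_rot": TCP orientation; "contact_force": force on the tool from outside, world axes, zero at the start; "ft_torque": the same for the moment, N m; "gripper_width": finger opening in m; "finger_force": force on a finger pad.
Only numpy, scipy, OpenCV 4.12 (cv2) and the standard library are available. Lean on these libraries where they do the work, as an engineer would, in place of code of your own. Each camera call takes 0.05 s, during which the arm holds its last target. There are 200 camera calls.

## Task

Compare the stiffness of the brass spring finger and the dark steel one: gently press the free tip of the brass finger down until it meets its rubber stop, hold it there for about a second and let it spring back up, then do the same with the dark steel finger. Leave the white plastic finger unpressed.

Things in the scene. Friction and masses are not known exactly. Their poses are not given: they have to be found in the camera images.
- brass_finger: Gold-coloured brass spring finger, 24 mm wide, in a test stand. Origin: centre of the 16 mm round steel rivet on its free tip, top face, 62 mm above the table when up: press here. x from tip to clamp, z up. Its end is 15 mm past the rivet, the clamp 78 mm behind it and 11 mm higher. Pressed, the rivet sinks 16 mm to a rubber-capped stop (yields 1 mm per 5 N); needs 0.3 N to start, 2.5 N at the stop. Springs back itself.
- steel_finger: Dark, nearly black steel spring finger, 24 mm wide, in a test stand. Origin: centre of the 16 mm round steel rivet on its free tip, top face, 62 mm above the table when up: press here. x from tip to clamp, z up. Its end is 15 mm past the rivet, the clamp 78 mm behind it and 11 mm higher. Pressed, the rivet sinks 16 mm to a rubber-capped stop (yields 1 mm per 5 N); needs 0.5 N to start, 4.5 N at the stop. Springs back itself.
- white_finger: White plastic spring finger, 24 mm wide, not to be pressed; origin and axes as for the others. All three test stands are alike, fixed to the table: grey base 140 x 52 mm, 10 mm high, reaching 23 mm past the rivet at the tip end; clamp block 36 x 44 mm, 73 mm high with its screws.
Mind the look-alikes: they are no part of the job. What is shaped like the part that bears steel_finger but red is not meant.

How it is judged:
On the way, in this order (a step that is already met when the one before it is completed fails the run):
1. the brass finger's tip is pressed down to its stop (at least 13 of 16 mm) and held (distance of brass_finger from where it was at the start of the episode above 0.013 m), for 0.4 s.
2. the brass finger is up again and the dark steel finger's tip is pressed down to its stop (at least 13 of 16 mm) and held (distance of steel_finger from where it was at the start of the episode above 0.013 m and distance of brass_finger from where it was at the start of the episode below 0.004 m), for 0.4 s.
At the end, for the whole second after the job is handed in: After the brass and then the dark steel finger were pressed to their stops, all three fingers are back up, each tip within 3 mm of where it began (distance of each of brass_finger, steel_finger, white_finger from where it was at the start of the episode below 0.003 m); the robot touches nothing.
It fails at once if the white plastic finger is pressed down more than 5 mm (distance of white_finger from where it was at the start of the episode above 0.005 m).
It fails at once if the brass finger is pushed roughly, with more than 40 N (contact force between brass_finger and the arm above 40 N).
It fails at once if the steel finger is pushed roughly, with more than 40 N (contact force between steel_finger and the arm above 40 N).
It also fails if it takes over 48 s, if anything falls off the work surface, if the arm or the gripper's body presses on something with over 40 N, if the wrist force passes 120 N, or if a joint passes its speed limit or range.

## Working session

There is one attempt and no reset: what is moved stays moved. The work goes in short steps, Python scripts to look and compute and a tool call to move; the robot and the scene stay as the last step left them, time stands still between calls to the robot, and variables do not carry over. Pictures are saved under pics/ and viewed, at most 10 in all, crops included, and the job is handed in when it is done.

Besides the shell and the picture viewer there is one more tool, called as name(argument=value, ...) on one line, values as JSON. play_rows: Moves the arm, as the interface text tells. Its arguments: {"type":"object","properties":{"deltas":{"type":"array","items":{"type":"array","items":{"type":"number"}}}},"required":["deltas"]}

```bash
mkdir -p pics; cat > h.py <<'E'
import numpy as np,cv2
from station import env
def snap(n,f):
    c=env.camera(n);cv2.imwrite('pics/'+f,c['image'][:,:,::-1]);np.savez('pics/'+f[:-4]+'.npz',**{k:np.array(v) for k,v in c.items()});return c
def ray(c,uv,z):
    p=cv2.undistortPoints(np.array([[uv]],float),np.array(c['K']),np.array(c['distortion']))[0,0]
    R=np.array(c['R']);t=np.array(c['t']);o=-R.T@t;d=R.T@np.array([p[0],p[1],1]);return o+d*(z-o[2])/d[2]
E
python3 - <<'E'
from h import *
for n in ('scene','top'): snap(n,n+'1.png')
s=env.get_state();print(s['t'],s['tool_pos'],s['tool_rot'],s['contact_force'])
E
```

```text
0.1 [ 0.2659124  -0.59264873  0.22175701] [-3.07061748e+00 -6.57363772e-01  6.60621558e-04] [0.62122829 0.62956655 0.07787579]
```

View pics/top1.png

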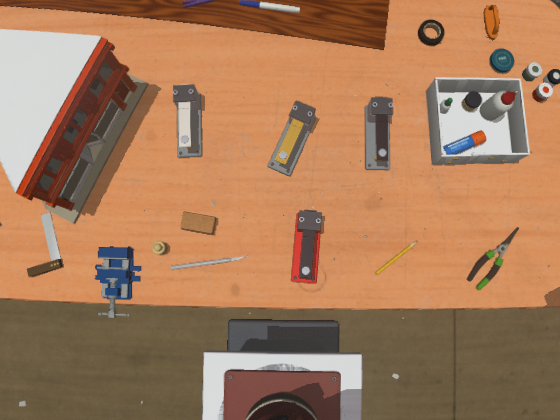

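View pics/scene1.png

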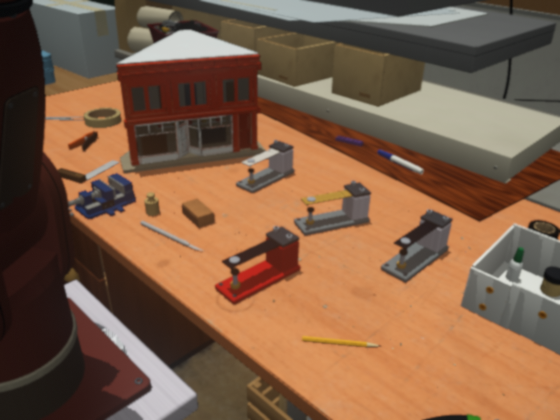

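Candidates in the top view:
- Brass finger, rivet at about (283,155). It is the only gold one.
- Dark finger on a grey stand, rivet at about (382,153). This is the steel_finger, since its stand is grey.
- Dark finger on a red stand, rivet at about (306,270). This is the excluded look-alike.
- White finger, rivet at about (184,142). It must not be pressed.

Next I'll confirm this in an enlarged crop and measure.

```bash
python3 - <<'E'
from h import *
c=dict(np.load('pics/top1.npz'));im=cv2.imread('pics/top1.png')
cr=im[85:185,255:405];cv2.imwrite('pics/crop.png',cv2.resize(cr,None,fx=5,fy=5,interpolation=cv2.INTER_CUBIC))
print(ray(c,(283,155),.062),ray(c,(382,153),.062))
for n,b in (('brass',(262,95,320,180)),('steel',(360,90,400,172))):
    x0,y0,x1,y1=b;h=cv2.cvtColor(im[y0:y1,x0:x1],cv2.COLOR_BGR2HSV)
    m=cv2.inRange(h,(18,120,60),(32,255,255)) if n=='brass' else cv2.inRange(h,(0,0,0),(180,255,50))
    k=max(cv2.findContours(m,0,1)[0],key=cv2.contourArea);print(n,cv2.contourArea(k),np.array(cv2.minAreaRect(k)[0])+[x0,y0],cv2.minAreaRect(k)[1:],cv2.boxPoints(cv2.minAreaRect(k))+[x0,y0])
E
```

```text
[0.53952613 0.00421403 0.062     ] [ 0.54688282 -0.19191687  0.062     ]
brass 493.0 [288.87467384 140.99179077] ((11.759620666503906, 46.597503662109375), 24.304548263549805) [[273.92653084 159.80553436]
 [293.10544395 117.33794022]
 [303.82281494 122.17804718]
 [284.64390373 164.64564514]]Traceback (most recent call last):
  File "<stdin>", line 8, in <module>
ValueError: max() iterable argument is empty
```

View pics/crop.png

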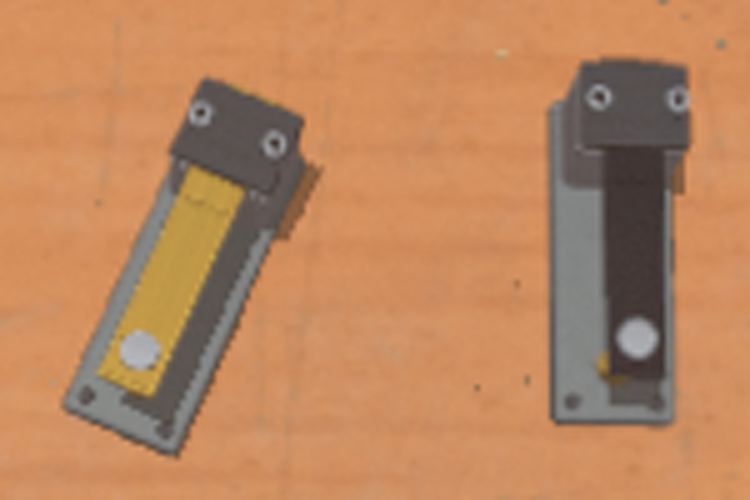

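The crop confirms it. The brass rivet is at about (282.4,154.6) and the rivet of the dark finger on the grey stand is at about (382,152.2), so I'm moving over the brass now.

play_rows(deltas=[[0.014,0.03,0,0,0,-7,0],[0.014,0.03,0,0,0,-7,0],[0.014,0.03,0,0,0,-7,0],[0.014,0.03,0,0,0,-7,0],[0.014,0.03,0,0,0,-7,0]])

```text
t: 0.52
tool_pos: [0.3363, -0.4413, 0.2221]
tool_rot: [-3.126, 0.306, 0.001]
contact_force: [-0.7, 0.4, -0.0]
gripper_width: 0.0619
finger_force: 0.0
```

play_rows(deltas=[[0.014,0.03,0,0,0,-7,0],[0.014,0.03,0,0,0,-6,0],[0.014,0.03,0,0,0,0,0],[0.014,0.03,0,0,0,0,0],[0.014,0.03,0,0,0,0,0]])

```text
t: 0.93
tool_pos: [0.4063, -0.2913, 0.2223]
tool_rot: [-3.074, 0.649, 0.001]
contact_force: [1.0, 0.3, -0.1]
gripper_width: 0.028
finger_force: 0.0
```

play_rows(deltas=[[0.014,0.03,0,0,0,0,0],[0.014,0.03,0,0,0,0,0],[0.014,0.03,0,0,0,0,0],[0.014,0.03,0,0,0,0,0],[0.014,0.03,0,0,0,0,0]])

```text
t: 1.35
tool_pos: [0.4763, -0.1414, 0.2224]
tool_rot: [3.074, -0.649, -0.0]
contact_force: [1.0, -1.4, 0.7]
gripper_width: 0.002
finger_force: 0.0
```

```bash
python3 - <<'E'
from h import *
s=env.get_state();print(s['t'],s['tool_pos'],s['tool_rot'],s['contact_force'],s['joint_positions'])
c=dict(np.load('pics/top1.npz'));print(ray(c,(282.4,154.6),.062),ray(c,(382,152.2),.062))
E
```

```text
1.35 [ 0.4762696  -0.14144035  0.22239089] [ 3.07379040e+00 -6.48893346e-01 -3.38065007e-04] [ 0.95978393 -1.3861168   0.67300935] [ 0.46739157  0.03710996 -0.27382365  1.8157679   0.01049639  1.29032684
 -1.79605799]
[0.54032035 0.00540708 0.062     ] [ 0.54851726 -0.19195153  0.062     ]
```

play_rows(deltas=[[0.013,0.029,-0.01,0,0,0,0],[0.013,0.029,-0.01,0,0,0,0],[0.013,0.029,-0.02,0,0,0,0],[0.013,0.03,-0.02,0,0,0,0],[0.012,0.03,-0.02,0,0,0,0]])

```text
t: 1.77
tool_pos: [0.5405, 0.0054, 0.1417]
tool_rot: [-3.074, 0.649, -0.001]
contact_force: [1.2, -0.8, -0.1]
gripper_width: 0.0002
finger_force: 0.0
```

```bash
python3 - <<'E'
from h import *
s=env.get_state();c=snap('wrist','w1.png');print(s['tool_pos'],s['tool_rot'])
np.savez('pics/w1s.npz',p=s['tool_pos'],r=s['tool_rot'])
E
```

```text
[0.54047578 0.00541349 0.14171779] [-3.07357663e+00  6.49270529e-01 -6.83970882e-04]
```

View pics/w1.png

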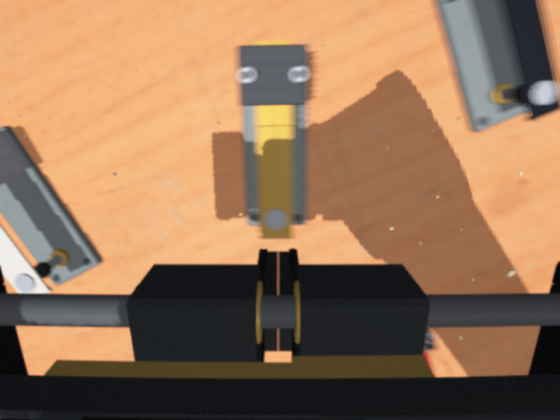

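The wrist view shows the brass finger straight ahead and aligned with the tool, its rivet at about (277,218). The steel rivet is at about (543,93) and the white finger is well to the left.

```bash
python3 - <<'E'
from h import *
from scipy.spatial.transform import Rotation as Ro
c=dict(np.load('pics/w1.npz'));s=np.load('pics/w1s.npz')
T=np.eye(4);T[:3,:3]=Ro.from_rotvec(s['r']).as_matrix();T[:3,3]=s['p'];W=np.linalg.inv(T@c['tool_from_camera'])
c['R']=W[:3,:3];c['t']=W[:3,3]
for uv in ((277,218),(543,93)):print(ray(c,uv,.062))
E
```

```text
[0.53998644 0.00630636 0.062     ]
[ 0.54782552 -0.18677094  0.062     ]
```

Both views agree, so I'm descending onto the brass rivet.

play_rows(deltas=[[0,0.001,-0.02,0,0,0,0],[0,0,-0.02,0,0,0,0],[0,0,-0.02,0,0,0,0],[0,0,-0.013,0,0,0,0],[0,0,0,0,0,0,0]])

```text
t: 2.23
tool_pos: [0.5377, 0.0048, 0.0664]
tool_rot: [3.073, -0.648, -0.008]
contact_force: [-1.0, 0.3, -0.2]
gripper_width: 0.0001
finger_force: 0.0
```

play_rows(deltas=[[0,0,-0.003,0,0,0,0],[0,0,-0.003,0,0,0,0],[0,0,-0.003,0,0,0,0],[0,0,-0.003,0,0,0,0],[0,0,-0.003,0,0,0,0]])

```text
t: 2.65
tool_pos: [0.5408, 0.0049, 0.0551]
tool_rot: [-3.074, 0.649, -0.003]
contact_force: [1.9, 0.4, 2.6]
gripper_width: 0.0006
finger_force: 0.9
```

play_rows(deltas=[[0,0,-0.002,0,0,0,0],[0,0,-0.002,0,0,0,0],[0,0,-0.002,0,0,0,0],[0,0,0,0,0,0,0],[0,0,0,0,0,0,0]])

```text
t: 3.07
tool_pos: [0.5405, 0.0049, 0.0488]
tool_rot: [-3.074, 0.649, -0.001]
contact_force: [2.2, -0.7, 2.3]
gripper_width: 0.0006
finger_force: 1.5
```

play_rows(deltas=[[0,0,-0.001,0,0,0,0],[0,0,-0.001,0,0,0,0],[0,0,-0.001,0,0,0,0],[0,0,0,0,0,0,0],[0,0,0,0,0,0,0]])

```text
t: 3.48
tool_pos: [0.5409, 0.005, 0.0471]
tool_rot: [-3.074, 0.649, -0.003]
contact_force: [-3.0, -1.1, 16.8]
gripper_width: 0.0006
finger_force: 8.7
```

The force jumped to 17 N, which means the finger is at the rubber stop. I'll hold it there.

play_rows(deltas=[[0,0,0,0,0,0,0],[0,0,0,0,0,0,0],[0,0,0,0,0,0,0],[0,0,0,0,0,0,0],[0,0,0,0,0,0,0]])

```text
t: 3.9
tool_pos: [0.5409, 0.005, 0.0471]
tool_rot: [3.074, -0.649, 0.003]
contact_force: [-2.3, -0.2, 17.5]
gripper_width: 0.0001
finger_force: 8.6
```

```bash
python3 - <<'E'
from h import *
im=snap('scene','s2.png')['image'];cv2.imwrite('pics/s2c.png',cv2.resize(im[160:260,270:400,::-1],None,fx=5,fy=5))
E
```

```text
(no output)
```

View pics/s2c.png

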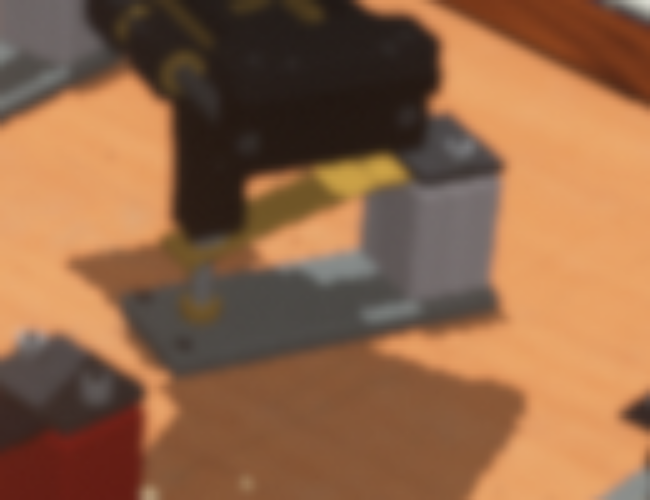

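The crop shows the brass bent down with its rivet column meeting the stop, and the gripper clear of the clamp. I'll hold a little longer, release, and go on to the steel finger.

play_rows(deltas=[[0,0,0,0,0,0,0],[0,0,0,0,0,0,0],[0,0,0,0,0,0,0],[0,0,0,0,0,0,0],[0,0,0.003,0,0,0,0]])

```text
t: 4.37
tool_pos: [0.5404, 0.0049, 0.0491]
tool_rot: [3.074, -0.649, 0.001]
contact_force: [0.9, -0.7, 2.1]
gripper_width: 0.0005
finger_force: 1.3
```

play_rows(deltas=[[0,0,0.006,0,0,0,0],[0,0,0.01,0,0,0,0],[0,0,0.02,0,0,0,0],[0,0,0.03,0,0,0,0],[0,0,0.03,0,0,0,0]])

```text
t: 4.78
tool_pos: [0.5386, 0.0052, 0.1451]
tool_rot: [3.074, -0.648, -0.005]
contact_force: [0.5, 0.1, 0.5]
gripper_width: 0.0002
finger_force: 0.0
```

play_rows(deltas=[[0.001,-0.03,0,0,0,6,0],[0.001,-0.03,0,0,0,6,0],[0.001,-0.035,0,0,0,6,0],[0.001,-0.035,0,0,0,6,0],[0.001,-0.035,0,0,0,0,0]])

```text
t: 5.2
tool_pos: [0.5443, -0.1612, 0.1448]
tool_rot: [-3.141, -0.016, 0.002]
contact_force: [0.7, -0.5, 0.2]
gripper_width: 0.0005
finger_force: 0.0
```

play_rows(deltas=[[0.001,-0.02,-0.01,0,0,0,0],[0.001,-0.01,0,0,0,0,0],[0,0,0,0,0,0,0],[0,0,0,0,0,0,0]])

```text
t: 5.53
tool_pos: [0.547, -0.1886, 0.1347]
tool_rot: [-3.14, -0.005, 0.001]
contact_force: [0.1, 0.8, -0.1]
gripper_width: 0.0005
finger_force: 0.0
```

```bash
python3 - <<'E'
from h import *
s=env.get_state();c=snap('wrist','w2.png');print(s['tool_pos'],s['tool_rot'])
np.savez('pics/w2s.npz',p=s['tool_pos'],r=s['tool_rot'])
E
```

```text
[ 0.54700638 -0.18860876  0.13467048] [-3.14035775e+00 -5.25716101e-03  1.03430362e-03]
```

View pics/w2.png

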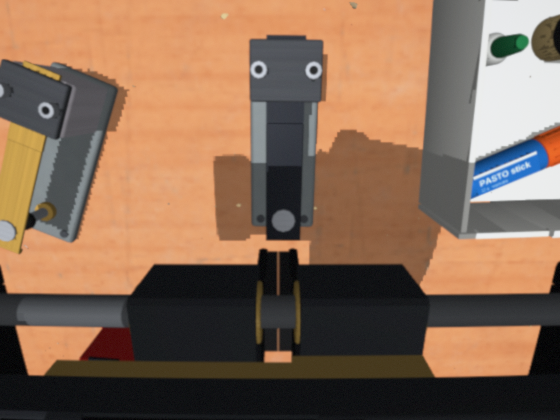

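The wrist view shows the dark finger on its grey stand straight ahead and aligned, rivet at (284,220). The brass finger is back up at the left.

```bash
python3 - <<'E'
from h import *
from scipy.spatial.transform import Rotation as Ro
c=dict(np.load('pics/w2.npz'));s=np.load('pics/w2s.npz')
T=np.eye(4);T[:3,:3]=Ro.from_rotvec(s['r']).as_matrix();T[:3,3]=s['p'];W=np.linalg.inv(T@c['tool_from_camera'])
c['R']=W[:3,:3];c['t']=W[:3,3]
print(ray(c,(284,220),.062))
# box wall near top edge (435,10)-(425,210)
for z in (.04,.08):print(ray(c,(422,200),z))
E
```

```text
[ 0.54712086 -0.19203023  0.062     ]
[ 0.55570318 -0.29411184  0.04      ]
[ 0.56632361 -0.27753997  0.08      ]
```

play_rows(deltas=[[0,-0.003,-0.02,0,0,0,0],[0,0,-0.02,0,0,0,0],[0,0,-0.02,0,0,0,0],[0,0,-0.008,0,0,0,0],[0,0,0,0,0,0,0]])

```text
t: 6.0
tool_pos: [0.5462, -0.1906, 0.0651]
tool_rot: [-3.14, -0.009, 0.005]
contact_force: [0.3, 0.3, 0.0]
gripper_width: 0.0002
finger_force: 0.0
```

play_rows(deltas=[[0,0,-0.003,0,0,0,0],[0,0,-0.003,0,0,0,0],[0,0,-0.003,0,0,0,0],[0,0,-0.003,0,0,0,0],[0,0,-0.003,0,0,0,0]])

```text
t: 6.42
tool_pos: [0.5484, -0.1928, 0.0524]
tool_rot: [3.141, 0.005, 0.004]
contact_force: [2.6, 2.0, 4.7]
gripper_width: 0.0007
finger_force: 2.1
```

play_rows(deltas=[[0,0,-0.002,0,0,0,0],[0,0,-0.001,0,0,0,0],[0,0,-0.001,0,0,0,0],[0,0,0,0,0,0,0],[0,0,0,0,0,0,0]])

```text
t: 6.83
tool_pos: [0.5483, -0.193, 0.0483]
tool_rot: [3.141, 0.005, 0.004]
contact_force: [4.0, 1.1, 5.6]
gripper_width: 0.0005
finger_force: 2.8
```

play_rows(deltas=[[0,0,-0.001,0,0,0,0],[0,0,-0.001,0,0,0,0],[0,0,0,0,0,0,0],[0,0,0,0,0,0,0],[0,0,0,0,0,0,0]])

```text
t: 7.25
tool_pos: [0.5487, -0.1931, 0.0473]
tool_rot: [3.141, 0.005, 0.005]
contact_force: [1.3, 2.8, 14.5]
gripper_width: 0.0002
finger_force: 6.7
```

The steel finger is at its stop at 14.5 N, so I'll hold for about a second and then release.

play_rows(deltas=[[0,0,0,0,0,0,0],[0,0,0,0,0,0,0],[0,0,0,0,0,0,0],[0,0,0,0,0,0,0],[0,0,0,0,0,0,0]])

```text
t: 7.67
tool_pos: [0.5487, -0.1931, 0.0473]
tool_rot: [3.141, 0.005, 0.005]
contact_force: [1.1, 2.8, 12.5]
gripper_width: 0.0005
finger_force: 6.7
```

play_rows(deltas=[[0,0,0,0,0,0,0],[0,0,0,0,0,0,0],[0,0,0,0,0,0,0],[0,0,0,0,0,0,0],[0,0,0.003,0,0,0,0]])

```text
t: 8.08
tool_pos: [0.5482, -0.193, 0.0495]
tool_rot: [3.141, 0.005, 0.003]
contact_force: [3.1, 2.0, 4.7]
gripper_width: 0.0003
finger_force: 2.4
```

play_rows(deltas=[[0,0,0.006,0,0,0,0],[0,0,0.01,0,0,0,0],[0,0,0.02,0,0,0,0],[0,0,0.03,0,0,0,0],[0,0,0.03,0,0,0,0]])

```text
t: 8.5
tool_pos: [0.5452, -0.1932, 0.1448]
tool_rot: [-3.141, -0.004, 0.006]
contact_force: [0.3, -0.8, 0.5]
gripper_width: 0.0005
finger_force: 0.0
```

play_rows(deltas=[[0,0,0.03,0,0,0,0],[0,0,0.02,0,0,0,0],[0,0,0,0,0,0,0],[0,0,0,0,0,0,0],[0,0,0,0,0,0,0]])

```text
t: 8.92
tool_pos: [0.546, -0.1932, 0.1937]
tool_rot: [-3.141, -0.004, 0.003]
contact_force: [-0.5, 0.1, 0.2]
gripper_width: 0.0002
finger_force: 0.0
```

```bash
python3 - <<'E'
from h import *
im=snap('scene','s3.png')['image'];cv2.imwrite('pics/s3c.png',cv2.resize(im[120:320,200:467,::-1],None,fx=3,fy=3))
E
```

```text
(no output)
```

View pics/s3c.png

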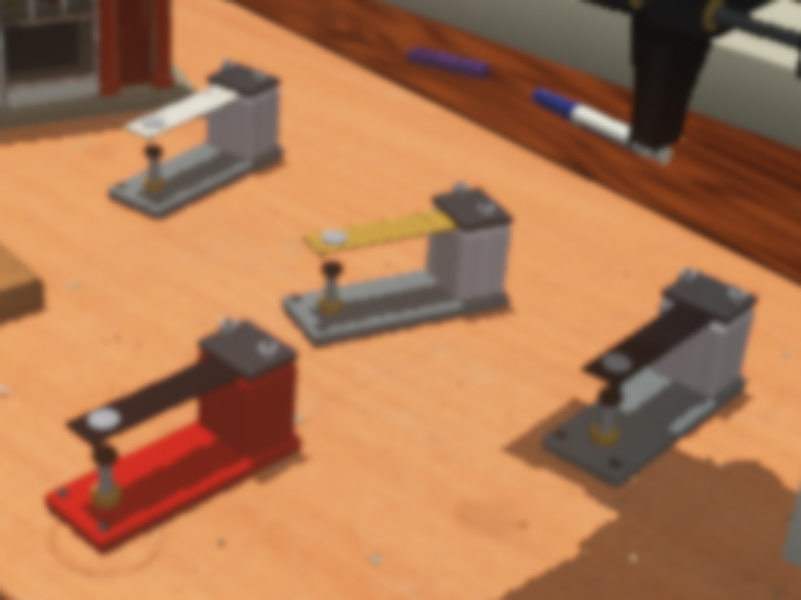

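The crop shows all the fingers back up: brass rivet at (333,238), steel at (615,362), white untouched at (150,122). The gripper is clear of everything.

```bash
python3 -c "
from station import env
print(env.sign_off())"
```

```text
the job is handed in; nothing more can be done
None
```

I pressed the brass finger and then the dark steel finger to their stops (peak readings about 17.5 N and 14.5 N), held each for about a second, and both sprang back up; the white finger was not touched, and the job is handed in, though sign-off gave no verdict.

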